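Load the row of fans into the fan tray

TASK

Set the spare fan down on the tray behind the last of the three waiting fans to complete the row, close the row up and push all four as one straight block along the channel until the rubber pad at its closed end is pressed fully home, then let go and leave the fans there. The row must not buckle, and press with care: the pad yields stiffly, and more than about 20 N through the row cracks the fan frames. Leave the tube, the bearing cup and the gear alone.

Things in the scene. Friction and masses are not known exactly. Their poses are not given: they have to be found in the camera images.
- tray: Aluminium plate 500 x 104 mm, 8 mm thick, fixed on the table. Origin on the table surface (plate underside), below the middle of the channel's mouth; plate top at z = +8 mm. +x points into the channel, z up. From x = -250 to -31 mm it is bare plate, where the row waits. A grey stop bracket (42 mm wide, 36 high, black thumb knob above it to 56) is clamped in the channel's far end.
- tray_mouth (a point): Middle of the channel's mouth, on the plate's top (tray x = 0, z = 8 mm), axes as the tray's. The channel runs from here to x = +230 mm, 44 mm wide between two steel walls, each 8 mm thick and 8 mm high above the plate; from x = -31 mm to 0 the walls flare, narrowing from about 68 to 44 mm.
- pad (a joint): Travel, m, of the black rubber pad (38 mm wide, 30 high) into the stop bracket: 0 = fully out, 0.006 = home (hard stop). It moves along tray +x only when pressed with over about 8 N and stays where left. The bracket is set anew each time and its place is not measured: the pad's face, before pressing, is at tray x = 146 to 200 mm, so it must be felt.
- fan_1: Black square axial fan 40 x 40 mm, 38 mm high, 75 g (may vary by a third), with a round rotor on top, loose on the tray plate; first of the row, nearest the channel. Origin at the centre of its underside, z up, x roughly along the tray's x. The waiting fans stand a few mm apart, slightly askew and out of line.
- fan_2: Second fan of the row, same as fan_1.
- fan_3: Third fan of the row, same as fan_1; the spare goes behind it, on its -x side in the tray frame.
- fan_4_center (a point): Centre (19 mm above its underside) of the spare fan, same size as fan_1, lying rotor up on the table beside the tray, on the robot's side. Its axes are parallel to its square sides, z up.
- tube: Upright perforated aluminium tube, 40 mm diameter, 130 mm high, on the table; origin at the centre of its foot. Bystander.
- cup: Steel bearing cup, 48 mm diameter on a 75 x 50 mm flange, 35 mm high; origin under its centre. Bystander.
- gear: White plastic gear, 49 mm diameter, 12 mm thick, lying flat, with a steel shaft end 12 mm in diameter standing to 30 mm; origin under its centre. Bystander.
Things that resemble listed ones, but are neither listed nor needed, are in the scene too. What is shaped like the fan_2 but green is not meant.

How it is judged:
By the outcome, as a careful person would: the job done as asked, in the order asked, and still so for the second after the job is handed in, with the robot touching nothing.
It also fails if it takes over 56 s, if anything falls off the work surface, if the arm or the gripper's body presses on something with over 40 N, if the wrist force passes 120 N, or if a joint passes its speed limit or range.

ROBOT

A 6-joint arm with a two-finger parallel gripper is mounted at the origin on the work surface. World frame = base frame: x ahead of the robot, y to its left, z up, the work surface at z = 0. Lengths are in mm, angles in rad, forces in N, time in s.
With the tool pointing down it reaches from about 350 to 975 mm from the base axis. Payload 7.1 kg.
Tool frame: the origin (TCP) lies midway between the tips of the shut fingers; the grasp point (between the pads) lies ctrl.tcp_to_grasp behind it (ctrl.tcp_to_grasp is the distance from the TCP to the grasp point, in mm); z points along the fingers, y is the direction in which the jaws open and shut (so a half turn about z gives the same grasp; the last joint's range is limited). The gripper opens to 88 mm and grips with 3 to 60 N. Pads are 20 mm wide; open, the fingers measure 115 mm over their backs; the gripper's body (75 mm by 178 mm) begins 61 mm behind the grasp point.
Start: joints at [1.133, 0.423, 1.63, -0, 1.089, -0.019], TCP at [254.133, 570.983, 222.675] pointing down, gripper open.
Joint ranges: [-3, 3], [-0.9, 2.11], [0.09, 2.58], [-1.31, 4.45], [0.11, 2.69], [-2.54, 2.54]. Speed limits (rad/s): [2.39, 2.39, 3.01, 3.14, 3.14, 3.14].

INTERFACE

Orientations are given as a rotation vector (axis times angle).
In Python, from workcell import ctrl gives the robot as it stands.
- The arm moves only by the tool play_rows, never from a script. Its argument "increments" is text: rows parted by semicolons, each of 5 numbers parted by spaces: the opening, from 0 (shut) to 1 (fully open), then the shift along the world's x, y, z in m, then the turn about the world's z in degrees. A call has 1 to 20 rows; each row shifts and turns the commanded pose from where the row before left it; what a row does not reach is not made up. A row lasts 1/10 s, in which the tool goes at most 50 mm and 8.59 degrees, less where a joint would pass 70% of its speed; a pose out of reach is approached as far as the arm can. A call is refused whole if a number of a shift passes 0.05 or a number of a turn 8.59, either way. A call with a gripper value outside its range is refused whole. The fingers move at their own pace and stop on an object; the grip force is fixed at half the most. Time passes only in rows, so rows that do not move let the fingers close. It gives the time, the measured TCP pose, the force and the opening at its end, in the units of the state.
- ctrl.get_obs(): the state, without advancing time (a new reading comes with each control period).
- ctrl.get_image(name): name is "scene" or "side" or "wrist"; returns a dict with "img" (400x640x3 uint8, red, green, blue), "range_z" (400x640 float32, mm along the optical axis (not along the pixel's ray), 0 where there is no reading), "vertical_fov" (degrees; the focal length in pixels is half the picture's height over the tangent of half this angle, whatever the lens; pixels are square), "cx", "cy" (the principal point, pixels), "origin" and "attitude" of the camera in the world. Camera axes: x right, y down, z forward; pixel columns grow to the right and rows downward; lengths in mm; the calibration is good to about 2 mm. A picture is of the moment at which its call begins.
- ctrl.close_job(): hands the job in, once; it reports no verdict.
The state is a dict: "t": time; "qpos": joint angles; "qvel": joint speeds; "joint_torque": joint torques, N m; "ee_pos": TCP position; "orientation": TCP orientation; "ft_force": force on the tool from outside, world axes, zero at the start; "moment": the same for the moment, N m; "width": finger opening in mm.
Only numpy, scipy, OpenCV 4.12 (cv2) and the standard library are available. Lean on these libraries where they do the work, as an engineer would, in place of code of your own. Each camera call takes 0.05 s, during which the arm holds its last target. There are 200 camera calls.

## Working session

There is one attempt and no reset: what is moved stays moved. The work goes in short steps, Python scripts to look and compute and a tool call to move; the robot and the scene stay as the last step left them, time stands still between calls to the robot, and variables do not carry over. Pictures are saved under pics/ and viewed, on a budget of 10 in all, crops included, one or two more only if the job needs it, and the job is handed in when it is done.

Besides the shell and the picture viewer there is one more tool, called after ">>>" by a JSON object that holds its "name" and its "arguments", one argument or row to a line. play_rows: Moves the arm, as the interface text tells. Its arguments: {"type":"object","properties":{"increments":{"type":"string"}},"required":["increments"]}

```bash
mkdir -p pics; ls; cat > h.py <<'E'
import numpy as np, cv2
from workcell import ctrl
def cam(name):
    d=ctrl.get_image(name); return d
def R_of(a):
    a=np.array(a,float)
    return a if a.shape==(3,3) else cv2.Rodrigues(a)[0]
def f_of(d): return 200/np.tan(np.radians(d['vertical_fov'])/2)
def cloud(d):
    z=d['range_z'].astype(float); v,u=np.mgrid[0:400,0:640]; f=f_of(d)
    p=np.stack([(u-d['cx'])/f*z,(v-d['cy'])/f*z,z],-1)
    P=p@R_of(d['attitude']).T+np.array(d['origin']); P[z==0]=np.nan
    return P
def onplane(d,uv,h):
    uv=np.atleast_2d(np.array(uv,float)); f=f_of(d)
    r=np.c_[(uv[:,0]-d['cx'])/f,(uv[:,1]-d['cy'])/f,np.ones(len(uv))]@R_of(d['attitude']).T
    o=np.array(d['origin']); return o+r*((h-o[2])/r[:,2])[:,None]
def save(img,n,s=1):
    im=cv2.cvtColor(img,cv2.COLOR_RGB2BGR)
    if s!=1: im=cv2.resize(im,None,fx=s,fy=s,interpolation=cv2.INTER_CUBIC)
    cv2.imwrite('pics/'+n,im)
E
python3 - <<'E'
from h import *
for n in ['scene','side']:
    d=cam(n); save(d['img'],n+'.png'); print(n,d['origin'],np.array(d['attitude']),d['vertical_fov'],d['cx'],d['cy'])
    np.savez(n+'.npz',P=cloud(d),img=d['img'])
o=ctrl.get_obs(); print(o); print(ctrl.tcp_to_grasp)
E
```

```text
pics
scene [1166.21055732  -59.99112085  705.74954336] [-1.90143964 -1.70401826  0.6392695 ] 45.06398210658405 316.9136097729097 201.25485116575078
side [268.92945326 359.64961052 492.5393742 ] [-0.99501003  2.42064053 -1.10966506] 56.87382631702842 327.4387652235993 205.38830199514808
{'t': 0.1, 'qpos': array([ 1.13298381e+00,  4.23760358e-01,  1.63063992e+00, -1.89190300e-06,
        1.08860156e+00, -1.90132153e-02]), 'qvel': array([-0.00127774, -0.00189631, -0.00428658,  0.00131857, -0.00143657,
        0.00033606]), 'joint_torque': array([ 1.24392354e-03, -5.45612776e+01, -2.74322230e+01,  6.44617947e-02,
        1.89679570e-02, -6.71959128e-05]), 'ee_pos': array([253.92781492, 570.51968303, 221.97162202]), 'orientation': array([-6.52983865e-01, -3.07265640e+00,  2.15641536e-03]), 'ft_force': array([ 0.91170739,  0.56971146, -0.0494244 ]), 'moment': array([0.01992021, 0.01545449, 0.03871914]), 'width': 87.6012689570497}
18.700000000000003
```

View pics/scene.png

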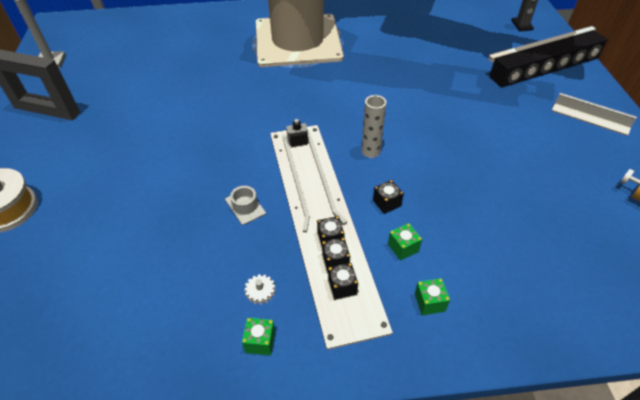

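View pics/side.png

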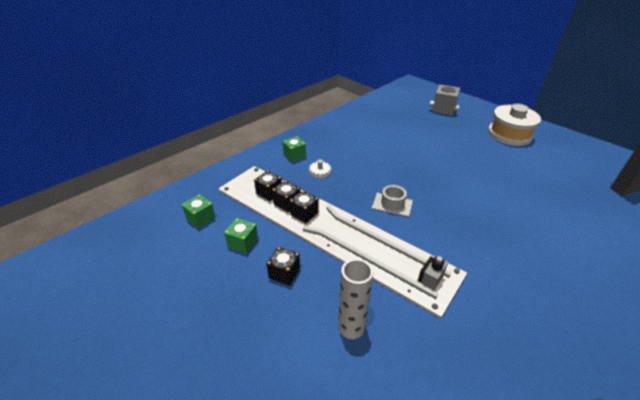

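The scene view shows the tray with the channel mouth near (325,220) and the stop at (298,133). There are four black fans: the row at (330,228), (335,250), (343,278), and a lone one at (388,196). The lookalikes are green fans at (404,240), (432,294) and (258,335). The spare is therefore the lone black fan at scene (388,196), side (284,264). Bystanders: tube (372,127), cup (243,203), gear (259,289).

```bash
cat > m.py <<'E'
from h import *
def rect(Q):
    (c,s,a)=cv2.minAreaRect(Q.astype(np.float32)); return np.round(c,1),np.round(s,1),round(a,1)
if __name__=='__main__':
  for n in ['scene','side']:
    D=np.load(n+'.npz'); P=D['P']; I=D['img'].astype(int)
    z=P[...,2]; mx=I.max(-1); mn=I.min(-1)
    near=(P[...,0]>250)&(P[...,0]<900)&(abs(P[...,1])<450)
    table=near&(I[...,2]>I[...,0]+60)&(abs(z)<15); print(n,'table z',np.nanmedian(z[table]))
    w=near&(mn>120)&(abs(z-8)<6)
    k,L,S,C=cv2.connectedComponentsWithStats(w.astype(np.uint8)); 
    b=1+np.argmax(S[1:,4]); Q=P[L==b][:,:2]; print('tray',rect(Q),S[b,4], 'z',np.nanmedian(z[L==b]), cv2.boxPoints(cv2.minAreaRect(Q.astype(np.float32))).round(0).tolist())
    # fan tops
    for h0,h1,nm in [(30,52,'h30-52'),(8,200,'any')]:
      t=near&(z>h0)&(z<h1); k,L,S,C=cv2.connectedComponentsWithStats(t.astype(np.uint8))
      for i in range(1,k):
        if S[i,4]>40:
            m=L==i; print(nm,C[i].round(),S[i,4],'rgb',np.median(I[m],0),rect(P[m][:,:2]),'zmax',np.nanpercentile(z[m],95).round(1))
E
python3 m.py
```

```text
scene table z -0.7843741793863046
tray (array([611.4,  -3. ]), array([503. , 106.9]), 7.5) 9408 z 7.254811518073836 [[355.0, 17.0], [369.0, -89.0], [868.0, -23.0], [854.0, 83.0]]
h30-52 [297. 132.] 267 rgb [81. 81. 76.] (array([408.1, -31.3]), array([33.2, 43. ]), 3.1) zmax 47.6
h30-52 [371. 141.] 155 rgb [108. 105. 101.] (array([455.5, 115.1]), array([40.1, 20.6]), 69.1) zmax 51.0
h30-52 [388. 192.] 432 rgb [98. 94. 93.] (array([589.8, 124.6]), array([42.6, 42.8]), 22.6) zmax 39.8
h30-52 [242. 196.] 192 rgb [171.  175.5 168.5] (array([ 568.4, -144.7]), array([46.4, 47.8]), 85.0) zmax 35.7
h30-52 [336. 255.] 1869 rgb [100.  98.  89.] (array([716.1,   9.9]), array([143.4,  42.1]), 4.7) zmax 47.6
h30-52 [405. 237.] 527 rgb [ 68. 171.  78.] (array([695.2, 131.9]), array([41.6, 41.6]), 22.5) zmax 39.7
h30-52 [433. 292.] 663 rgb [ 65. 173.  78.] (array([805.5, 151.7]), array([42.7, 41.4]), 3.4) zmax 39.9
h30-52 [257. 332.] 748 rgb [ 71.  173.   81.5] (array([ 842.1, -124.2]), array([40.6, 41.8]), 78.0) zmax 39.7
any [373. 124.] 1152 rgb [114. 111. 104.] (array([446.4, 118.9]), array([40.5
[... 2392 characters left out ...]
7.] 220 rgb [226. 229. 223.] (array([ 750.8, -121.1]), array([47.9, 48.8]), 38.7) zmax 27.2
any [287. 196.] 1771 rgb [47. 45. 40.] (array([715.6,   7.1]), array([141.6,  54.1]), 7.7) zmax 45.8
any [393. 197.] 494 rgb [99. 98. 94.] (array([ 565.1, -144.4]), array([46.9, 47.8]), 18.9) zmax 33.7
any [198. 209.] 637 rgb [ 48. 104.  67.] (array([803.5, 151.4]), array([43. , 40.8]), 4.4) zmax 37.9
any [374. 276.] 4422 rgb [116. 113. 107.] (array([507. ,  44.1]), array([264.1, 203.2]), 5.4) zmax 126.3
any [241. 234.] 741 rgb [ 58. 128.  77.] (array([693. , 132.1]), array([41.4, 42.5]), 21.4) zmax 38.3
any [283. 264.] 847 rgb [62. 65. 63.] (array([588.5, 124. ]), array([40.9, 42.2]), 23.4) zmax 38.2
```

>>> {"name": "play_rows", "arguments": {
  "increments": "1 0.028 -0.037 0 4;1 0.028 -0.037 0 4;1 0.028 -0.037 0 4;1 0.028 -0.037 0 4;1 0.028 -0.037 0 4;1 0.028 -0.037 0 4;1 0.028 -0.037 0 4;1 0.028 -0.037 0 4;1 0.028 -0.037 0 4;1 0.028 -0.037 0 4;1 0.028 -0.037 0 4;1 0.028 -0.037 0 3;1 0 0 0 0;1 0 0 0 0"
}}

```text
t: 1.5
ee_pos: [590.1, 126.1, 222.1]
orientation: [0.622, -3.078, -0.0]
ft_force: [-0.9, 0.0, -0.4]
width: 87.8
```

```bash
cat > w.py <<'E'
import sys
from h import *
from m import rect
def jaw():
    R=R_of(ctrl.get_obs()['orientation']); return np.degrees(np.arctan2(R[1,1],R[0,1]))
if __name__=='__main__':
    d=cam('wrist'); P=cloud(d); I=d['img'].astype(int); z=P[...,2]
    save(d['img'],sys.argv[1]); o=ctrl.get_obs(); print(o['t'],o['ee_pos'].round(1),'jaw',jaw().round(1),'q6',o['qpos'][5].round(2), 'cam',np.round(d['origin'],1))
    for h0,h1 in [(33,60)]:
      t=(z>h0)&(z<h1); k,L,S,C=cv2.connectedComponentsWithStats(t.astype(np.uint8))
      for i in range(1,k):
        if S[i,4]>150:
            m=L==i; print(C[i].round(),S[i,4],'rgb',np.median(I[m],0),rect(P[m][:,:2]),'z95',np.nanpercentile(z[m],95).round(1))
E
python3 w.py w1.png
```

```text
1.55 [589.5 127.  222.1] jaw 112.9 q6 -1.78 cam [519.6  96.2 382.9]
[381.  36.] 258 rgb [75. 76. 75.] (array([431.5, 123.1]), array([30.8, 10.3]), 73.6) z95 58.5
[93. 61.] 469 rgb [226. 225. 215.] (array([ 565.9, -144. ]), array([46.7, 46.6]), 22.6) z95 35.0
[360.  61.] 173 rgb [74. 75. 77.] (array([456.5, 116.4]), array([38.2, 14.2]), 75.6) z95 58.3
[320. 177.] 1164 rgb [99. 98. 92.] (array([588.1, 124.6]), array([39.6, 39.6]), 22.5) z95 38.5
[202. 200.] 1330 rgb [130. 128. 118.] (array([665.9,   6.5]), array([40.8, 41. ]), 7.0) z95 46.6
[193. 235.] 1238 rgb [123. 122. 116.] (array([713.1,   9.9]), array([41.1, 40.4]), 6.4) z95 46.5
[293. 255.] 963 rgb [ 55. 214.  92.] (array([693.1, 132.7]), array([40.9, 39.7]), 22.6) z95 38.4
[181. 267.] 747 rgb [116. 114. 106.] (array([764.7,  13.5]), array([41.5, 38.7]), 6.8) z95 46.5
[277. 338.] 204 rgb [ 57.5 196.5  80.5] (array([818.5, 153.7]), array([16. , 42.4]), 15.8) z95 38.5
```

View pics/w1.png

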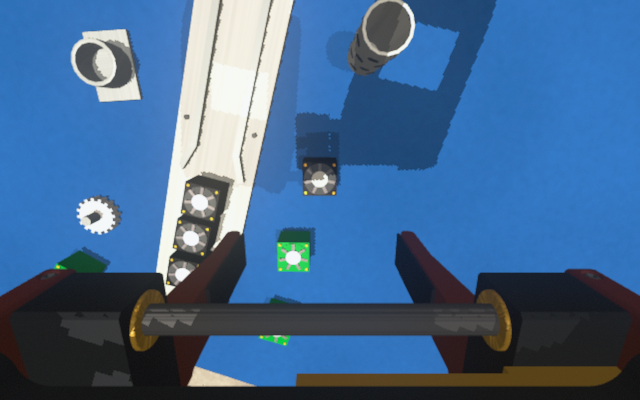

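The wrist view confirms the pick: the lone black fan at (320,177), with the green ones at (293,255) and (277,338) left out. The jaws are already parallel to its sides.

>>> {"name": "play_rows", "arguments": {
  "increments": "1 -0.001 -0.002 -0.04 0;1 0 0 -0.04 0;1 0 0 -0.04 0;1 0 0 -0.04 0;1 0 0 -0.03 0;1 0 0 -0.01 0;1 0 0 -0.009 0;1 0 0 0 0;0.45 0 0 0 0;0.3 0 0 0 0;0 0 0 0 0;0 0 0 0 0;0 0 0 0 0;0 0 0 0 0;0 0 0 0 0;0 0 0 0 0"
}}

```text
t: 3.15
ee_pos: [589.2, 124.9, 13.8]
orientation: [0.626, -3.079, 0.0]
ft_force: [-0.6, -0.0, 1.8]
width: 39.9
```

Gripped at 39.9 mm width. Lifting, carrying behind fan 3 and turning to the tray's direction, then measuring the tray from close by.

>>> {"name": "play_rows", "arguments": {
  "increments": "0 0 0 0.04 0;0 0 0 0.04 0;0 0 0 0.04 0;0 0.037 -0.017 0 -2.5;0 0.037 -0.017 0 -2.5;0 0.037 -0.017 0 -2.5;0 0.037 -0.017 0 -2.5;0 0.037 -0.017 0 -2.5;0 0.037 -0.017 0 -2.9;0 0.003 0 0 0;0 0 0 0 0;0 0 0 0 0"
}}

```text
t: 4.35
ee_pos: [812.8, 23.6, 132.9]
orientation: [0.209, -3.133, -0.0]
ft_force: [0.2, -0.3, -0.9]
width: 39.8
```

```bash
cat > tr.py <<'E'
import sys
from h import *
def tray(P,I):
    # plate edges: white pixels at plate height -> rect; walls: z 12..20
    z=P[...,2]; w=(I.min(-1)>110)&(abs(z-7.5)<3.5)&(P[...,0]>340)&(P[...,0]<880)&(abs(P[...,1])<110)
    k,L,S,C=cv2.connectedComponentsWithStats(w.astype(np.uint8)); Q=P[w][:,:2]
    c=np.array([611,-3.5]); th=np.radians(7.5)
    for it in range(3):
        a=np.array([-np.cos(th),-np.sin(th)]); b=np.array([np.sin(th),-np.cos(th)])
        s=(Q-c)@a; t=(Q-c)@b; ok=(abs(t)<60); lo=[];hi=[]
        for x in np.arange(-240,240,8):
            m=ok&(abs(s-x)<4)
            if m.sum()>15:
                l,h=t[m].min(),t[m].max()
                if 96<h-l<112: lo.append((x,l)); hi.append((x,h))
        lo=np.array(lo);hi=np.array(hi); mid=(lo+hi)/2
        p=np.polyfit(mid[:,0],mid[:,1],1); th+=np.arctan(p[0]); c=c+b*p[1]
    return c,np.degrees(th),len(mid),(hi-lo)[:,1].mean()
if __name__=='__main__':
    for n in ['scene','side']:
        D=np.load(n+'.npz'); print(n,tray(D['P'],D['img']))
E
python3 tr.py
python3 w.py w2.png
python3 - <<'E'
from h import *; from tr import tray
d=cam('wrist'); P=cloud(d); print('wrist',tray(P,d['img']))
E
```

```text
scene (array([611.13082209,  -4.49369252]), np.float64(7.452198950332832), 60, np.float64(103.41235393576422))
side (array([611.04973744,  -3.87777714]), np.float64(7.350378254361583), 37, np.float64(103.6524058760557))
4.4 [812.8  23.8 133.3] jaw 97.7 q6 -1.69 cam [737.1  13.3 293.7]
[324.  21.] 2371 rgb [123. 121. 107.] (array([673.2,   7.5]), array([26.6, 40. ]), 7.5) z95 46.5
[477.  76.] 2846 rgb [ 38. 176.  86.] (array([693.9, 133. ]), array([40. , 41.7]), 22.0) z95 38.4
[320.  79.] 2922 rgb [123. 119. 104.] (array([713.5,   9.9]), array([40.3, 39.8]), 6.2) z95 46.4
[317. 146.] 2449 rgb [90. 88. 82.] (array([764.9,  14.3]), array([39.7, 40.2]), 7.6) z95 46.4
[153. 210.] 2050 rgb [ 45. 195.  87.] (array([ 841. , -123.5]), array([41. , 41.2]), 77.9) z95 38.5
[464. 210.] 2023 rgb [ 36. 214.  86.] (array([804.3, 152.2]), array([40.7, 41.1]), 3.4) z95 38.3
wrist (array([611.05190743,  -3.89427875]), np.float64(7.460534082382723), 26, np.float64(103.46094588301747))
```

>>> {"name": "play_rows", "arguments": {
  "increments": "0 0.0016 -0.0012 -0.04 -0.2;0 0 0 -0.04 0;0 0 0 -0.02 0;0 0 0 -0.006 0;0 0 0 -0.004 0;0 0 0 -0.001 0;0 0 0 0 0;0 0 0 0 0"
}}

```text
t: 5.25
ee_pos: [816.8, 21.8, 24.5]
orientation: [-0.203, 3.133, -0.0]
ft_force: [-0.3, 0.2, -1.0]
width: 40.0
```

```bash
python3 - <<'E'
from h import *; from w import jaw
d=cam('side');o=ctrl.get_obs(); print(o['t'],o['ee_pos'].round(1),o['ft_force'].round(1),jaw())
d=cam('side');o=ctrl.get_obs(); print(o['t'],o['ee_pos'].round(1),o['ft_force'].round(1),jaw())
E
```

```text
5.3 [816.6  21.8  24.2] [-0.1  0.2  0.2] 97.40400518045271
5.35 [816.4  21.8  23.9] [-0.1 -0.3 -0.6] 97.40070024050159
```

>>> {"name": "play_rows", "arguments": {
  "increments": "0 -0.001 0 0 0;0 0 0 0 0;0 0 0 -0.001 0;0 0 0 0 0;0 0 0 0 0;0 0 0 0 0"
}}

```text
t: 5.95
ee_pos: [814.9, 21.8, 21.9]
orientation: [-0.203, 3.135, -0.0]
ft_force: [-0.6, -0.4, 0.7]
width: 39.7
```

>>> {"name": "play_rows", "arguments": {
  "increments": "0.7 0 0 0 0;0.7 0 0 0 0;0.7 0 0 0 0;0.7 -0.0125 -0.0014 0.001 0;0.7 -0.0125 -0.0014 0 0;0.7 -0.0125 -0.0014 0 0;0.7 -0.0125 -0.0015 0 0;0.7 0 0 0 0;0.7 0 0 0 0;0.7 0 0 0 0;0.7 0 0 0 0"
}}

```text
t: 7.05
ee_pos: [765.4, 16.2, 22.7]
orientation: [-0.203, 3.134, -0.0]
ft_force: [0.7, 0.0, -0.2]
width: 61.2
```

>>> {"name": "play_rows", "arguments": {
  "increments": "0.3 0 0 0 0;0 0 0 0 0;0 0 0 0 0;0 0 0 0 0;0.7 0 0 0 0;0.7 0 0 0 0;0.7 0 0 0 0;0.7 -0.013 -0.0017 0 0;0.7 -0.013 -0.0017 0 0;0.7 -0.013 -0.0017 0 0;0.7 -0.013 -0.0017 0 0;0.7 0 0 0 0;0.7 0 0 0 0;0.7 0 0 0 0;0.3 0 0 0 0;0 0 0 0 0;0 0 0 0 0;0 0 0 0 0"
}}

```text
t: 8.85
ee_pos: [712.8, 9.3, 22.6]
orientation: [-0.203, 3.135, 0.0]
ft_force: [0.6, 0.0, 0.2]
width: 39.9
```

>>> {"name": "play_rows", "arguments": {
  "increments": "0.7 0 0 0 0;0.7 0 0 0 0;0.7 0 0 0 0;0.7 -0.0116 -0.0015 0 0;0.7 -0.0116 -0.0015 0 0;0.7 -0.0116 -0.0015 0 0;0.7 -0.0116 -0.0015 0 0;0.7 0 0 0 0;0.7 0 0 0 0;0.7 0 0 0 0;0.3 0 0 0 0;0 0 0 0 0;0 0 0 0 0;0 0 0 0 0;0.7 0 0 0 0;0.7 0 0 0 0;0.7 0 0 0 0;0.7 0 0 0.03 0;0.7 0 0 0.05 0;0.7 0 0 0.05 0"
}}

```text
t: 10.85
ee_pos: [665.5, 3.3, 153.2]
orientation: [0.203, -3.133, -0.0]
ft_force: [0.9, -0.4, 0.7]
width: 61.7
```

>>> {"name": "play_rows", "arguments": {
  "increments": "0.7 0.049 0.0064 0 0;0.7 0.049 0.0064 0 0;0.7 0.049 0.0064 0 0;0.7 0 0 0 0;0.7 0 0 0 0;0.7 0 0 0 0"
}}

```text
t: 11.45
ee_pos: [812.0, 22.3, 152.0]
orientation: [0.203, -3.133, -0.0]
ft_force: [0.3, 0.6, 1.0]
width: 61.0
```

```bash
cat > row.py <<'E'
import sys
from h import *; from tr import tray; from w import jaw
c=np.array([611.1,-4.0]); th=np.radians(7.45); a=-np.array([np.cos(th),np.sin(th)]); b=np.array([np.sin(th),-np.cos(th)])
def T(p): p=np.asarray(p)[...,:2]-c; return np.stack([p@a,p@b],-1)
if __name__=='__main__':
    from m import rect
    d=cam(sys.argv[1]); P=cloud(d); z=P[...,2]; save(d['img'],sys.argv[2])
    o=ctrl.get_obs(); print(o['t'],o['ee_pos'].round(1),T(o['ee_pos']).round(1),jaw().round(2),o['ft_force'].round(1))
    q=T(P); t=(z>38)&(z<60)&(abs(q[...,1])<40)&(abs(q[...,0])<260)
    k,L,S,C=cv2.connectedComponentsWithStats(t.astype(np.uint8))
    for i in range(1,k):
        if S[i,4]>150:
            r=rect(q[L==i]); Q=q[L==i]; print(C[i].round(),S[i,4],*r,'x',np.percentile(Q[:,0],[0.5,99.5]).round(1))
E
python3 row.py wrist w3.png
```

```text
11.5 [812.   22.3 152.5] [-202.6   -0. ] 97.39 [0.1 0.2 0.3]
[320.  23.] 2450 [-59.7  -0.3] [40.1 33. ] 89.8 x [-76.1 -43.4]
[321.  82.] 2472 [-103.3   -0.3] [40. 40.] 89.5 x [-123.3  -83.7]
[320. 145.] 2095 [-154.9   -0.2] [40.  39.8] 90.0 x [-174.6 -135.6]
[320. 199.] 1886 [-204.8    0.7] [40.8 40.1] 0.0 x [-224.9 -184.7]
```

All four are in line within about 1 mm and 0.5°. Gripping fan 4 across its sides for the push.

>>> {"name": "play_rows", "arguments": {
  "increments": "0.7 0.0022 0.0003 -0.04 0;0.7 0 0 -0.04 0;0.7 0 0 -0.03 0;0.7 0 0 -0.015 0;0.7 0 0 -0.005 0;0.7 0 0 0 0;0.7 0 0 0 0;0.7 0 0 0 0;0.7 0 0 0 0;0.7 0 0 0 0;0.3 0 0 0 0;0 0 0 0 0;0 0 0 0 0;0 0 0 0 0;0 0 0 0 0"
}}

```text
t: 13.0
ee_pos: [815.5, 22.8, 22.6]
orientation: [0.203, -3.135, 0.0]
ft_force: [-0.2, -0.9, 0.5]
width: 40.0
```

>>> {"name": "play_rows", "arguments": {
  "increments": "0 -0.002 -0.00026 0 0;0 -0.003 -0.00039 0 0;0 -0.003 -0.00039 0 0;0 -0.003 -0.00039 0 0;0 -0.003 -0.00039 0 0;0 -0.003 -0.00039 0 0;0 -0.003 -0.00039 0 0;0 -0.003 -0.00039 0 0;0 -0.003 -0.00039 0 0;0 -0.003 -0.00039 0 0;0 -0.003 -0.00039 0 0;0 -0.003 -0.00039 0 0;0 -0.003 -0.00039 0 0;0 -0.003 -0.00039 0 0"
}}

```text
t: 14.4
ee_pos: [774.3, 17.4, 22.7]
orientation: [-0.203, 3.135, 0.0]
ft_force: [0.9, -0.0, -1.9]
width: 39.9
```

```bash
python3 row.py wrist w4.png; python3 - <<'E'
from h import *; from row import T
for n in ['scene','side']:
    D=np.load(n+'.npz'); P=D['P']; q=T(P); z=P[...,2]
    m=(q[...,0]>130)&(q[...,0]<250)&(abs(q[...,1])<16)
    for h in [(18,24),(24,30),(30,36),(36,45)]:
        k=m&(z>h[0])&(z<h[1]); print(n,h,k.sum(),np.percentile(q[k][:,0],[1,10,50,99]).round(1) if k.sum() else '', np.median(D['img'][k&(q[...,0]<np.percentile(q[k][:,0],20))],0) if k.sum()>10 else '')
E
```

```text
14.45 [773.9  17.4  22.7] [-1.642e+02 -1.000e-01] 97.4 [ 0.2  0.3 -0.5]
[320. 147.] 27478 [-114.5   -0.2] [ 60.5 138.7] 90.0 x [-181.9  -46.1]
scene (18, 24) 29 [189.4 190.3 191.6 194.3] [20.5 19.5 19. ]
scene (24, 30) 32 [189.1 189.8 191.8 193.8] [21. 19. 18.]
scene (30, 36) 40 [189.6 189.8 192.  200.7] [19. 19. 17.]
scene (36, 45) 135 [188.9 191.8 200.5 220.3] [31. 29. 28.]
side (18, 24) 9 [222.2 222.3 222.4 222.6] 
side (24, 30) 10 [222.2 222.2 222.3 222.6] 
side (30, 36) 8 [222.1 222.1 222.3 222.5] 
side (36, 45) 192 [192.6 194.3 204.9 222.5] [59. 56. 52.]
```

>>> {"name": "play_rows", "arguments": {
  "increments": "0 -0.003 -0.00039 0 0;0 -0.003 -0.00039 0 0;0 -0.003 -0.00039 0 0;0 -0.003 -0.00039 0 0;0 -0.003 -0.00039 0 0;0 -0.003 -0.00039 0 0;0 -0.003 -0.00039 0 0;0 -0.003 -0.00039 0 0;0 -0.003 -0.00039 0 0;0 -0.003 -0.00039 0 0;0 -0.003 -0.00039 0 0;0 -0.003 -0.00039 0 0;0 -0.003 -0.00039 0 0;0 -0.003 -0.00039 0 0;0 -0.003 -0.00039 0 0;0 -0.003 -0.00039 0 0;0 -0.003 -0.00039 0 0;0 -0.003 -0.00039 0 0;0 -0.003 -0.00039 0 0;0 -0.003 -0.00039 0 0"
}}

```text
t: 16.45
ee_pos: [714.4, 9.6, 22.8]
orientation: [-0.203, 3.135, -0.0]
ft_force: [2.3, -0.4, 0.3]
width: 40.2
```

```bash
python3 row.py wrist w5.png
```

```text
16.5 [713.9   9.5  22.7] [-1.037e+02 -1.000e-01] 97.4 [ 0.9  1.  -0.9]
[320. 148.] 27467 [-53.8  -0.8] [ 60.4 138.5] 89.3 x [-121.6   14.4]
```

View pics/w5.png

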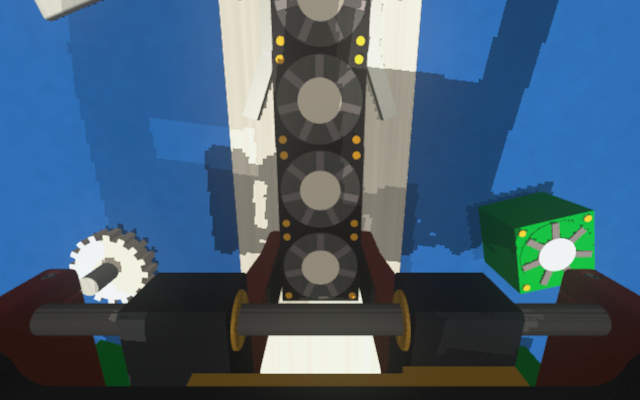

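The wrist view shows the row closed and straight along column 320, with fan 1 already entering the channel at (320,10). Continuing.

>>> {"name": "play_rows", "arguments": {
  "increments": "0 -0.004 -0.00052 0 0;0 -0.004 -0.00052 0 0;0 -0.004 -0.00052 0 0;0 -0.004 -0.00052 0 0;0 -0.004 -0.00052 0 0;0 -0.004 -0.00052 0 0;0 -0.004 -0.00052 0 0;0 -0.004 -0.00052 0 0;0 -0.004 -0.00052 0 0;0 -0.004 -0.00052 0 0;0 -0.004 -0.00052 0 0;0 -0.004 -0.00052 0 0;0 -0.004 -0.00052 0 0;0 -0.004 -0.00052 0 0;0 -0.004 -0.00052 0 0;0 -0.004 -0.00052 0 0;0 -0.004 -0.00052 0 0;0 -0.004 -0.00052 0 0;0 -0.004 -0.00052 0 0;0 -0.004 -0.00052 0 0"
}}

```text
t: 18.5
ee_pos: [634.2, -0.8, 22.7]
orientation: [0.203, -3.135, -0.0]
ft_force: [1.8, 0.7, -0.4]
width: 39.7
```

>>> {"name": "play_rows", "arguments": {
  "increments": "0 -0.004 -0.00052 0 0;0 -0.004 -0.00052 0 0;0 -0.004 -0.00052 0 0;0 -0.004 -0.00052 0 0;0 -0.004 -0.00052 0 0;0 -0.004 -0.00052 0 0;0 -0.004 -0.00052 0 0;0 -0.004 -0.00052 0 0;0 -0.004 -0.00052 0 0;0 -0.004 -0.00052 0 0;0 -0.003 -0.00039 0 0;0 -0.002 -0.00026 0 0;0 0 0 0 0;0 0 0 0 0"
}}

```text
t: 19.9
ee_pos: [588.9, -6.6, 22.5]
orientation: [0.203, -3.134, -0.0]
ft_force: [-0.3, -0.9, 1.5]
width: 39.7
```

```bash
python3 row.py wrist w6.png
```

```text
19.95 [588.9  -6.7  22.6] [22.3 -0.2] 97.41 [-1.1 -0.1  1.8]
[320. 148.] 27501 [72.6 -1. ] [ 60.2 138.5] 89.1 x [  5.  140.9]
```

>>> {"name": "play_rows", "arguments": {
  "increments": "0 -0.0015 -0.0002 0 0;0 -0.0015 -0.0002 0 0;0 -0.0015 -0.0002 0 0;0 -0.0015 -0.0002 0 0;0 -0.0015 -0.0002 0 0;0 -0.0015 -0.0002 0 0;0 -0.0015 -0.0002 0 0;0 -0.0015 -0.0002 0 0;0 -0.0015 -0.0002 0 0;0 -0.0015 -0.0002 0 0;0 -0.001 -0.00013 0 0;0 -0.001 -0.00013 0 0;0 -0.001 -0.00013 0 0"
}}

```text
t: 21.25
ee_pos: [571.5, -9.0, 22.7]
orientation: [-0.203, 3.135, -0.0]
ft_force: [1.4, 0.2, -0.3]
width: 40.1
```

>>> {"name": "play_rows", "arguments": {
  "increments": "0 -0.001 -0.00013 0 0;0 -0.001 -0.00013 0 0"
}}

```text
t: 21.45
ee_pos: [569.5, -9.3, 22.7]
orientation: [-0.203, 3.135, 0.0]
ft_force: [1.4, 0.3, -0.5]
width: 39.7
```

>>> {"name": "play_rows", "arguments": {
  "increments": "0 -0.001 -0.00013 0 0;0 -0.001 -0.00013 0 0"
}}

```text
t: 21.65
ee_pos: [567.5, -9.5, 22.7]
orientation: [-0.203, 3.135, -0.0]
ft_force: [1.7, 0.0, -1.2]
width: 40.4
```

>>> {"name": "play_rows", "arguments": {
  "increments": "0 -0.001 -0.00013 0 0;0 -0.001 -0.00013 0 0"
}}

```text
t: 21.85
ee_pos: [565.5, -9.7, 22.7]
orientation: [-0.203, 3.135, -0.0]
ft_force: [0.9, 0.2, -1.3]
width: 39.8
```

>>> {"name": "play_rows", "arguments": {
  "increments": "0 -0.001 -0.00013 0 0;0 -0.001 -0.00013 0 0"
}}

```text
t: 22.05
ee_pos: [563.4, -10.0, 22.7]
orientation: [-0.203, 3.135, -0.0]
ft_force: [1.2, 0.5, -0.7]
width: 40.0
```

>>> {"name": "play_rows", "arguments": {
  "increments": "0 -0.001 -0.00013 0 0"
}}

```text
t: 22.15
ee_pos: [562.4, -10.2, 22.7]
orientation: [0.203, -3.135, -0.0]
ft_force: [0.9, -0.1, -3.0]
width: 39.7
```

>>> {"name": "play_rows", "arguments": {
  "increments": "0 -0.001 -0.00013 0 0"
}}

```text
t: 22.25
ee_pos: [561.5, -10.3, 22.7]
orientation: [-0.203, 3.135, -0.0]
ft_force: [2.5, -0.1, -0.2]
width: 39.7
```

>>> {"name": "play_rows", "arguments": {
  "increments": "0 -0.0007 -0.00009 0 0"
}}

```text
t: 22.35
ee_pos: [560.8, -10.4, 22.7]
orientation: [-0.203, 3.135, -0.0]
ft_force: [1.6, 0.6, -1.7]
width: 40.0
```

>>> {"name": "play_rows", "arguments": {
  "increments": "0 -0.0007 -0.00009 0 0"
}}

```text
t: 22.45
ee_pos: [560.7, -10.4, 22.8]
orientation: [-0.203, 3.134, -0.0]
ft_force: [3.4, -0.1, -2.0]
width: 39.6
```

>>> {"name": "play_rows", "arguments": {
  "increments": "0 -0.0007 -0.00009 0 0"
}}

```text
t: 22.55
ee_pos: [560.6, -10.5, 23.0]
orientation: [-0.202, 3.133, -0.0]
ft_force: [5.6, 2.0, -2.8]
width: 39.9
```

Contact felt at TCP x ≈ 560.7, so home should come near x ≈ 554.7. Pressing in small steps.

>>> {"name": "play_rows", "arguments": {
  "increments": "0 -0.0007 -0.00009 0 0"
}}

```text
t: 22.65
ee_pos: [560.6, -10.5, 23.2]
orientation: [-0.202, 3.131, -0.0]
ft_force: [7.7, 1.5, -1.1]
width: 39.7
```

>>> {"name": "play_rows", "arguments": {
  "increments": "0 -0.0007 -0.00009 0 0"
}}

```text
t: 22.75
ee_pos: [560.6, -10.6, 23.4]
orientation: [-0.202, 3.13, -0.0]
ft_force: [8.2, 2.6, -2.2]
width: 39.8
```

>>> {"name": "play_rows", "arguments": {
  "increments": "0 -0.0005 -0.00006 0 0"
}}

```text
t: 22.85
ee_pos: [560.5, -10.7, 23.6]
orientation: [-0.202, 3.129, -0.0]
ft_force: [8.5, 1.3, -1.4]
width: 40.3
```

>>> {"name": "play_rows", "arguments": {
  "increments": "0 -0.0005 -0.00006 -0.0003 0"
}}

```text
t: 22.95
ee_pos: [560.2, -10.7, 23.4]
orientation: [-0.202, 3.129, -0.0]
ft_force: [9.3, 1.9, -1.6]
width: 39.9
```

>>> {"name": "play_rows", "arguments": {
  "increments": "0 -0.0005 -0.00006 -0.0003 0"
}}

```text
t: 23.05
ee_pos: [560.0, -10.7, 23.1]
orientation: [-0.202, 3.128, -0.0]
ft_force: [8.4, 2.5, 0.0]
width: 39.9
```

>>> {"name": "play_rows", "arguments": {
  "increments": "0 -0.0005 -0.00006 0 0"
}}

```text
t: 23.15
ee_pos: [559.6, -10.8, 23.2]
orientation: [-0.202, 3.128, -0.001]
ft_force: [9.2, 2.6, 0.0]
width: 40.0
```

>>> {"name": "play_rows", "arguments": {
  "increments": "0 -0.0005 -0.00006 0 0;0 -0.0005 -0.00006 0 0;0 -0.0005 -0.00006 0 0"
}}

```text
t: 23.45
ee_pos: [558.1, -11.0, 23.2]
orientation: [-0.202, 3.128, -0.001]
ft_force: [9.8, 1.8, -1.1]
width: 40.1
```

>>> {"name": "play_rows", "arguments": {
  "increments": "0 -0.0005 -0.00006 0 0;0 -0.0005 -0.00006 0 0"
}}

```text
t: 23.65
ee_pos: [557.1, -11.1, 23.2]
orientation: [-0.202, 3.128, -0.001]
ft_force: [9.4, 2.6, -0.9]
width: 39.8
```

>>> {"name": "play_rows", "arguments": {
  "increments": "0 -0.0005 -0.00006 0 0;0 -0.0005 -0.00006 0 0"
}}

```text
t: 23.85
ee_pos: [556.1, -11.3, 23.3]
orientation: [-0.202, 3.128, -0.001]
ft_force: [9.1, 1.7, 0.3]
width: 39.7
```

>>> {"name": "play_rows", "arguments": {
  "increments": "0 -0.0005 -0.00006 0 0"
}}

```text
t: 23.95
ee_pos: [555.7, -11.3, 23.3]
orientation: [-0.202, 3.128, -0.001]
ft_force: [9.4, 2.8, -0.0]
width: 40.2
```

>>> {"name": "play_rows", "arguments": {
  "increments": "0 -0.0005 -0.00006 0 0"
}}

```text
t: 24.05
ee_pos: [555.1, -11.4, 23.2]
orientation: [-0.202, 3.128, -0.001]
ft_force: [8.6, 2.9, -0.2]
width: 39.7
```

>>> {"name": "play_rows", "arguments": {
  "increments": "0 -0.0004 -0.00005 0 0"
}}

```text
t: 24.15
ee_pos: [554.7, -11.4, 23.2]
orientation: [-0.202, 3.128, -0.001]
ft_force: [9.3, 2.7, -0.8]
width: 39.5
```

>>> {"name": "play_rows", "arguments": {
  "increments": "0 -0.0004 -0.00005 0 0"
}}

```text
t: 24.25
ee_pos: [554.7, -11.5, 23.3]
orientation: [-0.202, 3.127, -0.001]
ft_force: [9.7, 2.5, -1.4]
width: 39.6
```

Near the hard stop (x no longer moves). Confirming with a force rise.

>>> {"name": "play_rows", "arguments": {
  "increments": "0 -0.0004 -0.00005 0 0"
}}

```text
t: 24.35
ee_pos: [554.7, -11.5, 23.5]
orientation: [-0.202, 3.126, -0.001]
ft_force: [10.0, 3.3, -0.1]
width: 39.6
```

>>> {"name": "play_rows", "arguments": {
  "increments": "0 -0.0004 -0.00005 0 0"
}}

```text
t: 24.45
ee_pos: [554.7, -11.5, 23.6]
orientation: [-0.201, 3.126, -0.001]
ft_force: [11.5, 2.4, -1.3]
width: 39.8
```

>>> {"name": "play_rows", "arguments": {
  "increments": "0 -0.0004 -0.00005 0 0"
}}

```text
t: 24.55
ee_pos: [554.6, -11.5, 23.7]
orientation: [-0.201, 3.125, -0.001]
ft_force: [11.1, 3.7, -0.1]
width: 39.6
```

>>> {"name": "play_rows", "arguments": {
  "increments": "0 -0.0004 -0.00005 0 0"
}}

```text
t: 24.65
ee_pos: [554.7, -11.6, 23.8]
orientation: [-0.201, 3.124, -0.001]
ft_force: [13.5, 4.0, 0.8]
width: 40.0
```

>>> {"name": "play_rows", "arguments": {
  "increments": "0 -0.0004 -0.00005 0 0;0 0 0 0 0"
}}

```text
t: 24.85
ee_pos: [554.6, -11.6, 23.9]
orientation: [-0.201, 3.123, -0.001]
ft_force: [14.1, 4.1, -1.7]
width: 39.6
```

14.5 N with no more movement, so the hard stop is reached (travel ≈ 6.0 mm). Relieving the load, then releasing.

>>> {"name": "play_rows", "arguments": {
  "increments": "0 0.0008 0.0001 0 0;0 0.0008 0.0001 0 0;0 0 0 0 0"
}}

```text
t: 25.15
ee_pos: [554.7, -11.5, 23.4]
orientation: [-0.202, 3.127, -0.001]
ft_force: [9.8, 1.6, -0.6]
width: 40.1
```

>>> {"name": "play_rows", "arguments": {
  "increments": "0 0.0006 0.0001 0 0;0 0 0 0 0"
}}

```text
t: 25.35
ee_pos: [554.7, -11.4, 23.2]
orientation: [-0.202, 3.128, -0.001]
ft_force: [8.6, 2.7, -0.1]
width: 39.6
```

>>> {"name": "play_rows", "arguments": {
  "increments": "0 0.0008 0.0001 0 0;0 0.0006 0.0001 0 0;0 0 0 0 0"
}}

```text
t: 25.65
ee_pos: [554.8, -11.3, 22.9]
orientation: [-0.202, 3.13, -0.0]
ft_force: [7.6, 1.7, -0.7]
width: 39.7
```

>>> {"name": "play_rows", "arguments": {
  "increments": "0.6 0 0 0 0;0.7 0 0 0 0;0.7 0 0 0 0;0.7 0 0 0 0;0.7 0 0 0.01 0;0.7 0 0 0.03 0;0.7 0 0 0.04 0;0.7 0 0 0.04 0;0.7 0 0 0.04 0;0.7 0.04 0.005 0 0;0.7 0 0 0 0;0.7 0 0 0 0"
}}

```text
t: 26.85
ee_pos: [592.1, -6.3, 182.4]
orientation: [0.203, -3.135, 0.0]
ft_force: [-1.3, 0.5, -0.3]
width: 61.3
```

```bash
python3 row.py wrist w7.png; python3 row.py scene s7.png; python3 -c "
import cv2,numpy as np
a=cv2.imread('pics/s7.png')[90:330,180:500]; b=cv2.imread('pics/w7.png')
cv2.imwrite('pics/f.png',np.vstack([cv2.resize(a,(440,330)),cv2.resize(b,(440,270))]))"
```

```text
26.9 [591.2  -6.3 181.7] [20.1 -0.3] 97.42 [ 0.3 -0.4 -0.6]
[320.  83.] 7439 [113.   -0.2] [149.7  40.4] 0.0 x [ 38.7 186.8]
26.95 [590.8  -6.4 181.3] [20.5 -0.3] 97.41 [-0.4  0.5 -0.1]
[307. 160.] 1262 [128.2   0.7] [186.   41.8] 0.1 x [ 36.5 218.8]
```

View pics/f.png

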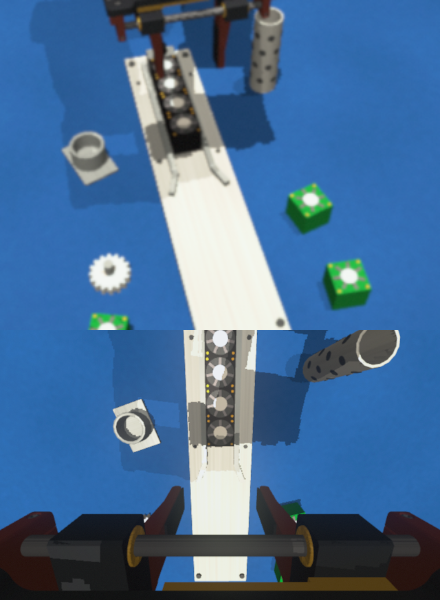

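The final view shows all four fans flush in one straight line in the channel. The cup, gear and tube are where they were, and the gripper is clear.

```bash
python3 -c "
from workcell import ctrl
print(ctrl.close_job())"
```

```text
the job is handed in; nothing more can be done
None
```

The job is handed in at about 27 s of the 56 s: all four fans stand in the channel against the pad, which I judge to be fully home.

- **What I did:** I set the black spare fan down behind fan 3. I then centred fans 3, 2 and 1 on the tray axis with light squeezes. Holding fan 4 across its sides, I closed the row and pushed it up the channel. I eased the load off before letting go and lifting clear.
- **Pressing the pad:** I felt contact at about tray x = 192 mm, and the pad yielded at about 9 N. The tool moved about 6.0 mm and then stopped. The force rose to about 14.7 N with no further motion, which I took as the hard stop.
- **Last checks:** The row is straight: 40.4 mm wide overall, 0.0° to the tray, about 0.2 mm off its axis. Its rear is at tray x = 38.7 mm, against about 38 mm expected with the pad home. The tube, cup and gear look untouched.
- **Not certain:** Pad travel was judged only from tool position and force, not read directly. The wrist reading still showed about 8 N just before release, and the tool tilted by up to 0.7° while pressing. The side camera read the bracket's front top edge about 3 mm further in than the scene camera did.

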